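# Put the scale's check weights away

### The arm

A 6-joint arm with a two-finger parallel gripper is mounted at the origin on the work surface; the furniture and walls round the work are solid. World frame = base frame: x ahead of the robot, y to its left, z up, the work surface at z = 0. Lengths are in m, angles in rad, forces in N, time in s.
With the tool pointing down it reaches from about 0.35 to 0.975 m from the base axis. Payload 4.9 kg.
Tool frame: the origin (TCP) lies between the finger pads; the fingertips stand 14 mm ahead of it and the grasp point (between the pads) lies 5 mm behind it (manip.tcp_to_tips is the distance from the TCP to the fingertips, in m); z points along the fingers, y is the line along which they close (so a half turn about z gives the same grasp; the last joint's range is limited). The gripper opens to 85 mm and grips with 20 to 120 N. Pads are 22 mm wide; open, the fingers measure 114 mm over their backs; the gripper's body (76 mm by 85 mm) begins 54 mm behind the grasp point. The pads swing forward as they close: fully open they stand 13 mm farther back than shut.
Start: joints at [1.052, 0.053, 1.613, -0, 1.476, -0.119], TCP at [0.243, 0.576, 0.245] pointing down, gripper open.
Joint ranges: [-3.01, 3.01], [-1.01, 2.22], [0.06, 2.58], [-1.02, 4.17], [0.09, 2.62], [-3.14, 3.14]. Speed limits (rad/s): [2.57, 2.57, 3.14, 3.14, 3.14, 3.14].

### API

Orientations are given as a unit quaternion [w, x, y, z].
In Python, from plant import manip gives the robot as it stands.
- The arm moves only by the tool servo_tool, never from a script. Its argument "moves" is a list that holds one entry, the list of rows, each a list of 7 numbers: the shift along the tool's x, y, z in mm, then the turn, a rotation vector about the tool's x, y, z in degrees, then the finger opening in mm, from 0 to 85.4. In form: [[[x, y, z, ax, ay, az, fingers], ...]]. A call has 1 to 12 rows; each row shifts and turns the commanded pose from where the row before left it, along the tool's axes as they then stand; what a row does not reach is not made up. A row lasts 1/8 s, in which the tool goes at most 62.5 mm and 10.7 degrees, less where a joint would pass 70% of its speed; a pose out of reach is approached as far as the arm can. A call with a gripper value outside its range is refused whole. The fingers move at their own pace and stop on an object; the grip force is fixed at half the most. Time passes only in rows, so rows that do not move let the fingers close. It gives the time, the measured TCP pose, the force, the opening and the grip force at its end, in the units of the state.
- manip.state(): the state, without advancing time (a new reading comes with each control period).
- manip.grab_frame(name): name is "scene" or "top" or "wrist"; returns a dict with "image" (480x640x3 uint8, blue, green, red), "mtx" (3x3 intrinsics, pixels), "eye" and "rotation" of the camera in the world. Camera axes: x right, y down, z forward; pixel columns grow to the right and rows downward; lengths in m; the calibration is good to about 2 mm. A picture is of the moment at which its call begins. There is no depth.
- manip.job_done(): hands the job in; it is judged then, once.
The state is a dict: "time": time; "joint_pos": joint angles; "joint_vel": joint speeds; "joint_efforts": joint torques, N m; "tool_pos": TCP position; "tool_rot": TCP orientation; "contact_force": force on the tool from outside, world axes, zero at the start; "ft_torque": the same for the moment, N m; "gripper_width": opening from 0.0 (shut) to 1.0 (fully open); "grasp_force": force on a finger pad.
Only numpy, scipy, OpenCV 4.12 (cv2) and the standard library are available. Lean on these libraries where they do the work, as an engineer would, in place of code of your own. Each camera call takes 0.05 s, during which the arm holds its last target. There are 200 camera calls.

### The job

The scale has been checked: take the stack of four steel check weights off the scale's pan and put each one into its own grey holder - the smallest weight into the smallest holder, the next into the next, up to the largest into the largest. Each must end upright, flat on the floor of its holder inside the rim; set the weights down, do not throw or drop them from a height, and let go of them all.

Things in the scene. Friction and masses are not known exactly. Their poses are not given: they have to be found in the camera images.
- scale: Portion scale, fixed: 230 x 192 mm, 45 mm high. Origin under the centre of its case, on the table; x runs from key panel to pan. The pan, a flat 140 x 160 mm plate, has its top 45 mm above the table and its centre 32 mm along +x. The weights stand on it. To its right (y 0.05 to 0.26 m, x 0.29 to 0.50 m, drawer out to 0.55 m) is a wooden cabinet 168 mm high.
- weight_large: Plain round steel check weight, a loose disc, the largest, at the bottom of the stack: diameter 66 mm, height 36 mm, about 0.45 kg (up to a quarter more or less), straight sides with a shallow groove round it 22 to 27 mm above its underside. Origin: centre of its underside; z is its upright axis. Stacked up to about 4 mm off the centre of the one below; nothing joins them.
- weight_medium: Plain round steel check weight, a loose disc, the second largest, standing on the largest: diameter 54 mm, height 36 mm, about 0.32 kg (up to a quarter more or less), straight sides with a shallow groove round it 22 to 27 mm above its underside. Origin: centre of its underside; z is its upright axis. Stacked up to about 4 mm off the centre of the one below; nothing joins them.
- weight_small: Plain round steel check weight, a loose disc, the second smallest, standing on the second largest: diameter 42 mm, height 36 mm, about 0.2 kg (up to a quarter more or less), straight sides with a shallow groove round it 22 to 27 mm above its underside. Origin: centre of its underside; z is its upright axis. Stacked up to about 4 mm off the centre of the one below; nothing joins them.
- weight_tiny: Plain round steel check weight, a loose disc, the smallest, at the top of the stack: diameter 30 mm, height 36 mm, about 0.11 kg (up to a quarter more or less), straight sides with a shallow groove round it 22 to 27 mm above its underside. Origin: centre of its underside; z is its upright axis. Stacked up to about 4 mm off the centre of the one below; nothing joins them.
- holder_large: Round grey plastic holder, largest of the four, for the largest weight; an empty shallow open dish fixed to the table: outer diameter 92 mm, inner 82 mm, rim 9 mm above the table, floor 4 mm above it (5 mm deep). Origin: centre of its underside, on the table. All four lie among five places right of the cabinet.
- holder_medium: Round grey plastic holder, second largest of the four, for the second largest weight; an empty shallow open dish fixed to the table: outer diameter 80 mm, inner 70 mm, rim 9 mm above the table, floor 4 mm above it (5 mm deep). Origin: centre of its underside, on the table. A steel sauce pot 70 mm wide, 36 mm high takes the fifth place.
- holder_small: Round grey plastic holder, second smallest of the four, for the second smallest weight; an empty shallow open dish fixed to the table: outer diameter 68 mm, inner 58 mm, rim 9 mm above the table, floor 4 mm above it (5 mm deep). Origin: centre of its underside, on the table. Beyond the holders a press tray 62 mm high begins at y = -0.31 m, taller parts behind it.
- holder_tiny: Round grey plastic holder, smallest of the four, for the smallest weight; an empty shallow open dish fixed to the table: outer diameter 56 mm, inner 46 mm, rim 9 mm above the table, floor 4 mm above it (5 mm deep). Origin: centre of its underside, on the table. Nearer the robot is a shut blue box 90 mm high (x to 0.375, y -0.25 to -0.10 m).
There are look-alikes about, which are no part of the job. What is shaped like the weight_small but purple is not meant.

How it is judged:
At the end, for the whole second after the job is handed in: Each of the four weights stands upright (within 0.08 rad) and at rest (under 0.02 m/s) in the holder of its own size rank: its centre within 10 mm of the holder's centre and its underside on the holder's floor (1 to 7 mm above the holder's underside; the floor is at 4 mm) (horizontal distance between weight_large and holder_large below 0.01 m and z of weight_large in the frame of holder_large between 0.001 and 0.007 m and angle between each of weight_large, weight_medium, weight_small, weight_tiny's own z axis and vertical below 0.08 rad and linear speed of each of weight_large, weight_medium, weight_small, weight_tiny below 0.02 m/s and horizontal distance between weight_medium and holder_medium below 0.01 m and z of weight_medium in the frame of holder_medium between 0.001 and 0.007 m and horizontal distance between weight_small and holder_small below 0.01 m and z of weight_small in the frame of holder_small between 0.001 and 0.007 m and horizontal distance between weight_tiny and holder_tiny below 0.01 m and z of weight_tiny in the frame of holder_tiny between 0.001 and 0.007 m); the robot touches nothing.
It fails at once if the largest weight is dropped or flung (faster than 1.2 m/s, a fall of about 75 mm) (linear speed of weight_large above 1.2 m/s).
It fails at once if the second largest weight is dropped or flung (faster than 1.2 m/s, a fall of about 75 mm) (linear speed of weight_medium above 1.2 m/s).
It fails at once if the second smallest weight is dropped or flung (faster than 1.2 m/s, a fall of about 75 mm) (linear speed of weight_small above 1.2 m/s).
It fails at once if the smallest weight is dropped or flung (faster than 1.2 m/s, a fall of about 75 mm) (linear speed of weight_tiny above 1.2 m/s).
It also fails if it takes over 122 s, if anything falls off the work surface, if the arm or the gripper's body presses on something with over 40 N, if the wrist force passes 120 N, or if a joint passes its speed limit or range.

## Working session

There is one attempt and no reset: what is moved stays moved. The work goes in short steps, Python scripts to look and compute and a tool call to move; the robot and the scene stay as the last step left them, time stands still between calls to the robot, and variables do not carry over. Pictures are saved under pics/ and viewed, at most 14 in all, crops included, and the job is handed in when it is done.

Besides the shell and the picture viewer there is one more tool, called after "Request:" by a JSON object that holds its "fn" and its "kwargs". servo_tool: Moves the arm, as the interface text tells. Its arguments: {"type":"object","properties":{"moves":{"type":"array"}},"required":["moves"]}

```bash
ls; mkdir -p pics; cat > h.py <<'E'
import numpy as np, cv2
from plant import manip
def grab(n,f):
    d=manip.grab_frame(n); cv2.imwrite('pics/'+f+'.png',d['image'])
    np.savez(f+'.npz',mtx=d['mtx'],eye=d['eye'],R=d['rotation'],img=d['image']); return d
def pt(f,u,v,z):
    d=np.load(f+'.npz'); r=d['R']@np.linalg.solve(d['mtx'],[u,v,1.]); e=d['eye']; return e+r*(z-e[2])/r[2]
def px(f,p):
    d=np.load(f+'.npz'); q=d['mtx']@(d['R'].T@(np.array(p)-d['eye'])); return q[:2]/q[2]
E
python3 - <<'E'
from h import *
for n in('top','scene'):
    d=grab(n,n+'0'); print(n,d['eye'],d['rotation'].round(3).tolist(),d['mtx'][0])
print(manip.state())
E
```

```text
pics
top [0.41395532 0.08735109 1.29429035] [-0.034, 0.712, -0.701, 0.026] [617.67259687   0.         316.62207766]
scene [-0.01388312 -0.01256472  0.84793227] [-0.256, 0.721, -0.609, 0.209] [449.55602476   0.         321.61703468]
{'time': 0.1, 'joint_pos': array([ 1.05197758e+00,  5.33274869e-02,  1.61413719e+00, -7.66016752e-06,
        1.47600706e+00, -1.19000610e-01]), 'joint_vel': array([-0.00015213, -0.00071661, -0.00238982,  0.00073416,  0.00133413,
        0.00108355]), 'joint_efforts': array([ 2.54681318e-04, -3.94897664e+01, -3.71366215e+01, -1.13506160e-04,
        3.71366812e-03, -1.67759617e-05]), 'tool_pos': array([0.24301825, 0.57524186, 0.24417486]), 'tool_rot': array([-2.90955011e-04,  1.98579763e-01,  9.80084280e-01, -8.93361800e-04]), 'contact_force': array([ 0.5463893 , -0.22345946,  0.95726991]), 'ft_torque': array([0.06243193, 0.00847057, 0.02201604]), 'grasp_force': 0.0, 'gripper_width': 1.0017612249029493}
```

View pics/top0.png

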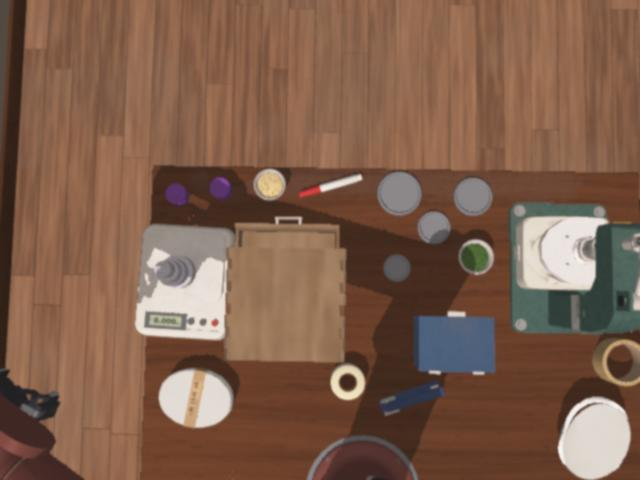

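View pics/scene0.png

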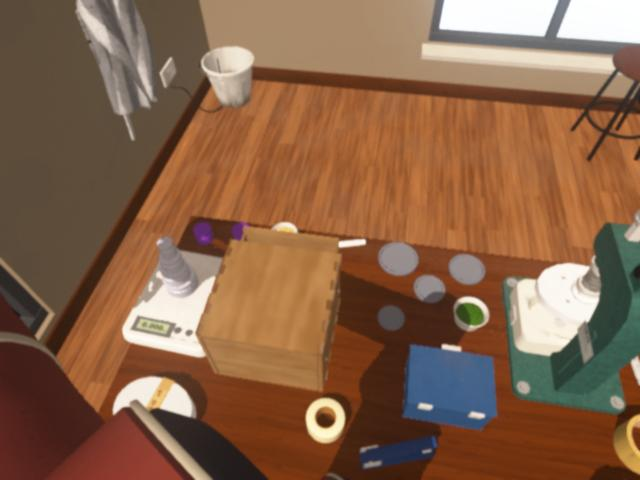

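The top view shows the holders, large (399,193), medium (473,196), small (434,227) and tiny (397,268), with the pot at (476,257). The stack is on the pan near (175,270), and the purple look-alikes are at the upper left. Next I'll enlarge crops.

```bash
python3 - <<'E'
from h import *
im=cv2.imread('pics/top0.png'); s=cv2.imread('pics/scene0.png')
a=cv2.resize(im[230:310,130:230],None,fx=4,fy=4,interpolation=3)
b=cv2.resize(s[225:305,145:205],None,fx=4,fy=4,interpolation=3)
c=cv2.resize(im[165:285,370:500],None,fx=4,fy=4,interpolation=3)
cv2.imwrite('pics/c1.png',np.hstack([a,b]));cv2.imwrite('pics/c2.png',c)
for n,u,v in(('L',399,193),('M',473,196),('S',434,227),('T',397,268)): print(n,pt('top0',u,v,.009))
print(pt('top0',187,282,.045))
E
```

```text
Traceback (most recent call last):
  File "h.py", line 7, in pt
    d=np.load(f+'.npz'); r=d['R']@np.linalg.solve(d['mtx'],[u,v,1.]); e=d['eye']; return e+r*(z-e[2])/r[2]
                           ~~~~~~^~~~~~~~~~~~~~~~~~~~~~~~~~~~~~~~~~~
ValueError: matmul: Input operand 1 has a mismatch in its core dimension 0, with gufunc signature (n?,k),(k,m?)->(n?,m?) (size 3 is different from 4)
```

View pics/c1.png

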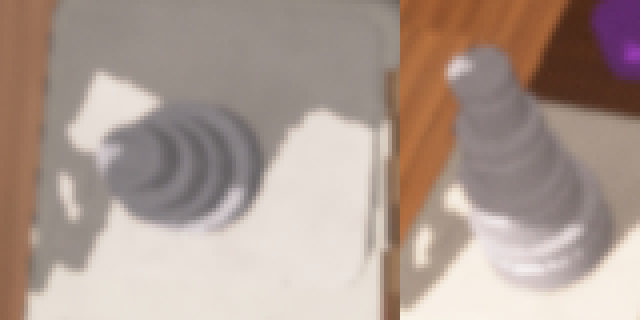

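View pics/c2.png

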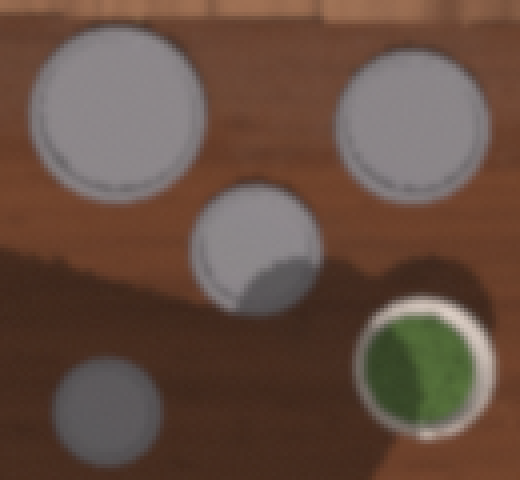

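```bash
sed -i "1a from scipy.spatial.transform import Rotation as Ro" h.py; sed -i "s/R=d\['rotation'\]/R=Ro.from_quat(d['rotation'],scalar_first=True).as_matrix() if np.size(d['rotation'])==4 else d['rotation']/" h.py
python3 - <<'E'
from h import *
for n in('top','scene'): d=grab(n,n+'0')
print(np.load('top0.npz')['R'].round(2))
for n,u,v in(('L',399.3,193.2),('M',472.7,196),('S',433.8,227),('T',396.5,267.5)): print(n,pt('top0',u,v,.009))
print('tiny',pt('top0',163.6,270.4,.189), pt('scene0',145+487/4-.5,225+67/4-.5-2,.189))
for i in range(4):print(px('top0',[*pt('top0',163.6,270.4,.189)[:2],.081+.036*i]))
E
```

```text
[[ 0.02 -1.    0.08]
 [-1.   -0.02  0.01]
 [-0.01 -0.08 -1.  ]]
L [ 0.61617108 -0.0686447   0.009     ]
M [ 0.61252678 -0.22214917  0.009     ]
S [ 0.54603167 -0.14090636  0.009     ]
T [ 0.46031515 -0.06366901  0.009     ]
tiny [0.44189148 0.37431501 0.189     ] [0.48334148 0.18693498 0.189     ]
[177.75865846 272.02049385]
[173.32630262 271.51319965]
[168.61576236 270.97406654]
[163.6 270.4]
```

Request:
{"fn": "servo_tool", "kwargs": {"moves": [[[0,0,-20,0,0,-7.6,85],[0,0,-20,0,0,-7.6,85],[0,0,-20,0,0,-7.7,85],[-40,-40,0,0,0,0,85],[-40,-40,0,0,0,0,85],[-40,-40,0,0,0,0,85],[-40,-40,0,0,0,0,85],[-40,-40,0,0,0,0,85],[0,0,0,0,0,0,85],[0,0,0,0,0,0,85]]]}}

```text
time: 1.45
tool_pos: [0.443, 0.3757, 0.3051]
tool_rot: [-0.0, 0.0, 1.0, 0.0]
contact_force: [-0.7, -0.4, -0.1]
gripper_width: 0.999
grasp_force: 0.0
```

```bash
python3 - <<'E'
from h import *
print('tiny scene',pt('scene0',145+87/4-.5,225+70/4-.5,.189))
d=grab('wrist','w1'); s=manip.state();print(s['tool_pos'],s['tool_rot'],s['time'],d['eye'],s['joint_pos'])
print(np.load('w1.npz')['R'].round(2),d['mtx'])
E
```

```text
tiny scene [0.44625838 0.37026416 0.189     ]
[0.44264418 0.37621677 0.30512801] [-2.67461272e-04 -3.18898679e-04  9.99999911e-01  7.03021190e-05] 1.5 [0.35935182 0.3761557  0.43418485] [ 5.76187725e-01 -8.01928593e-02  1.64558352e+00  4.09233740e-04
  1.57657407e+00 -9.95244111e-01]
[[-0.    0.95  0.33]
 [ 1.    0.   -0.  ]
 [-0.    0.33 -0.95]] [[358.94164153   0.         315.37104525]
 [  0.         358.94164153 245.33789751]
 [  0.           0.           1.        ]]
```

View pics/w1.png

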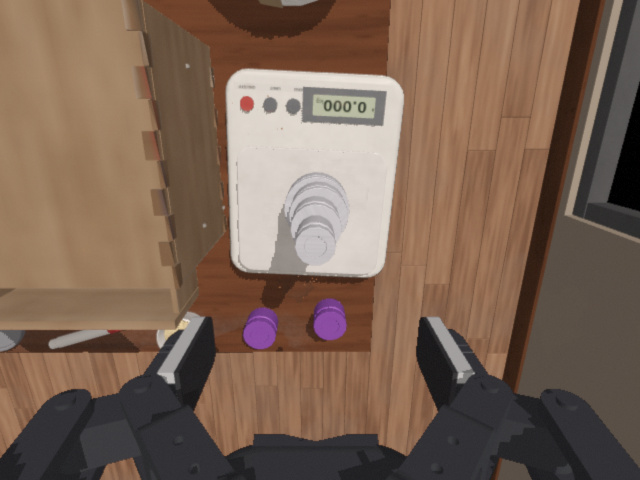

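The wrist view shows the stack at centre, with the tiny weight's top at about (315,246). Tilt and perspective show all four rims, so I'll enlarge this.

```bash
python3 - <<'E'
from h import *
im=cv2.imread('pics/w1.png')
cv2.imwrite('pics/c3.png',cv2.resize(im[165:275,270:365],None,fx=5,fy=5,interpolation=2))
print('tiny',pt('w1',315.5,246,.189))
E
```

```text
tiny [0.44465294 0.37619387 0.189     ]
```

View pics/c3.png

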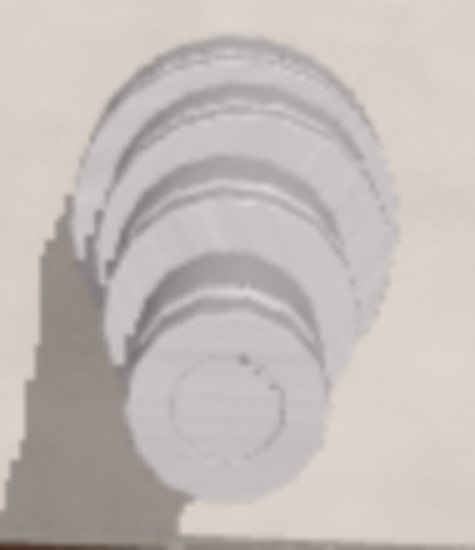

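Request:
{"fn": "servo_tool", "kwargs": {"moves": [[[-1.5,0,22,0,0,0,60],[0,0,22,0,0,0,60],[0,0,22,0,0,0,60],[0,0,22,0,0,0,60],[0,0,22,0,0,0,60],[0,0,22,0,0,0,60],[0,0,0,0,0,0,60],[0,0,0,0,0,0,20],[0,0,0,0,0,0,20],[0,0,0,0,0,0,20],[0,0,0,0,0,0,20],[0,0,0,0,0,0,20]]]}}

```text
time: 3.0
tool_pos: [0.4455, 0.3761, 0.1748]
tool_rot: [0.001, 0.0, 1.0, 0.001]
contact_force: [-0.2, 0.3, 6.1]
gripper_width: 0.331
grasp_force: 59.2
```

Request:
{"fn": "servo_tool", "kwargs": {"moves": [[[0,0,-10,0,0,0,20],[0,0,-25,0,0,0,20],[0,0,-30,0,0,0,20],[0,-20,0,0,0,0,20],[-2,-50,0,0,0,0,20],[-2,-50,0,0,0,0,20],[-2,-50,0,0,0,0,20],[-2,-50,0,0,0,0,20],[-2,-50,0,0,0,0,20],[-2,-50,0,0,0,0,20],[-2,-50,0,0,0,0,20],[-2,-50,0,0,0,0,20]]]}}

```text
time: 4.5
tool_pos: [0.4588, -0.0464, 0.2361]
tool_rot: [-0.001, 0.0, 1.0, 0.0]
contact_force: [1.2, -0.2, -1.1]
gripper_width: 0.331
grasp_force: 59.3
```

Request:
{"fn": "servo_tool", "kwargs": {"moves": [[[0,-20,0,0,0,0,20],[0,0,0,0,0,0,20],[0,0,0,0,0,0,20]]]}}

```text
time: 4.88
tool_pos: [0.4598, -0.0639, 0.237]
tool_rot: [-0.001, 0.0, 1.0, 0.0]
contact_force: [-0.5, -0.2, -0.7]
gripper_width: 0.338
grasp_force: 59.4
```

```bash
python3 - <<'E'
from h import *
d=grab('wrist','w2'); s=manip.state();print(s['tool_pos'],s['gripper_width'],s['grasp_force'],s['contact_force'])
E
```

```text
[ 0.46005065 -0.06364476  0.23739676] 0.32853260242393784 59.42009925842285 [-0.5374285   0.38369782  0.13274612]
```

View pics/w2.png

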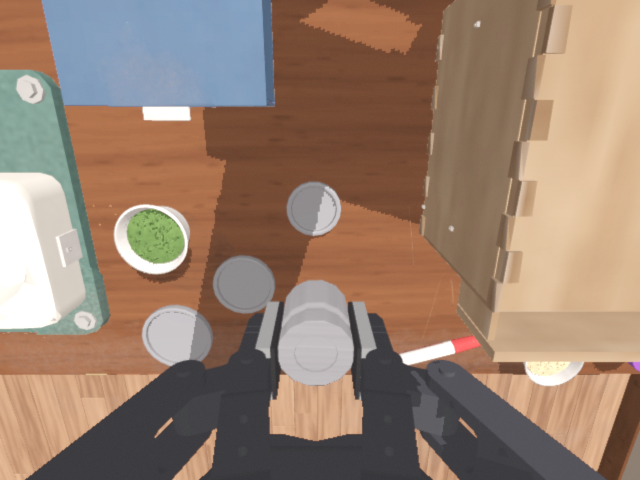

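The tiny weight hangs centred between the pads. From this view the tiny holder is at (314,208), small at (244,283) and medium at (178,335).

```bash
python3 - <<'E'
from h import *
for n,u,v in(('T',313.5,208.5),('S',243.5,283),('M',177.5,335)): print(n,pt('w2',u,v,.009))
E
```

```text
T [ 0.45973713 -0.06534482  0.009     ]
S [ 0.54290088 -0.1418797   0.009     ]
M [ 0.60865836 -0.22212606  0.009     ]
```

Request:
{"fn": "servo_tool", "kwargs": {"moves": [[[-0.5,-1,28,0,0,0,20],[0,0,28,0,0,0,20],[0,0,28,0,0,0,20],[0,0,28,0,0,0,20],[0,0,28,0,0,0,20],[0,0,28,0,0,0,20],[0,0,28,0,0,0,20],[0,0,6,0,0,0,20],[0,0,4,0,0,0,20],[0,0,3,0,0,0,20],[0,0,0,0,0,0,20],[0,0,0,0,0,0,20]]]}}

```text
time: 6.42
tool_pos: [0.4617, -0.0655, 0.03]
tool_rot: [0.001, 0.0, 1.0, -0.0]
contact_force: [-0.9, -0.5, -1.2]
gripper_width: 0.336
grasp_force: 59.4
```

Request:
{"fn": "servo_tool", "kwargs": {"moves": [[[0,0,1.5,0,0,0,20],[0,0,0,0,0,0,20],[0,0,0,0,0,0,20]]]}}

```text
time: 6.8
tool_pos: [0.4611, -0.0653, 0.0278]
tool_rot: [-0.0, 0.0, 1.0, 0.0]
contact_force: [0.5, -0.8, -0.5]
gripper_width: 0.333
grasp_force: 59.4
```

Request:
{"fn": "servo_tool", "kwargs": {"moves": [[[0,0,1.5,0,0,0,20],[0,0,0,0,0,0,20],[0,0,0,0,0,0,20]]]}}

```text
time: 7.18
tool_pos: [0.4612, -0.0653, 0.0263]
tool_rot: [-0.0, 0.0, 1.0, 0.0]
contact_force: [1.4, -0.1, -0.2]
gripper_width: 0.331
grasp_force: 59.5
```

Request:
{"fn": "servo_tool", "kwargs": {"moves": [[[0,0,1,0,0,0,20],[0,0,0,0,0,0,20],[0,0,0,0,0,0,20]]]}}

```text
time: 7.55
tool_pos: [0.4612, -0.0653, 0.0262]
tool_rot: [-0.0, -0.0, 1.0, 0.0]
contact_force: [-3.2, 1.2, 6.9]
gripper_width: 0.338
grasp_force: 60.1
```

Request:
{"fn": "servo_tool", "kwargs": {"moves": [[[0,0,0,0,0,0,48],[0,0,0,0,0,0,48],[0,0,0,0,0,0,48],[0,0,-25,0,0,0,50],[0,0,-50,0,0,0,60],[0,0,-50,0,0,0,60],[0,0,-50,0,0,0,85],[0,0,-50,0,0,0,85],[2,41,0,0,0,0,85],[2,50,0,0,0,0,85],[2,50,0,0,0,0,85],[2,50,0,0,0,0,85]]]}}

```text
time: 9.05
tool_pos: [0.4529, 0.1272, 0.2503]
tool_rot: [0.0, 0.0, 1.0, -0.0]
contact_force: [1.3, 0.5, -0.1]
gripper_width: 0.994
grasp_force: 0.0
```

Request:
{"fn": "servo_tool", "kwargs": {"moves": [[[2,50,0,0,0,0,85],[2,50,0,0,0,0,85],[2,50,0,0,0,0,85],[2,50,0,0,0,0,85],[0,50,0,0,0,0,85],[0,0,0,0,0,0,85],[0,0,0,0,0,0,85]]]}}

```text
time: 9.93
tool_pos: [0.4451, 0.3754, 0.2498]
tool_rot: [-0.0, -0.0, 1.0, -0.0]
contact_force: [0.0, 0.4, -0.2]
gripper_width: 0.997
grasp_force: 0.0
```

```bash
python3 - <<'E'
from h import *
d=grab('wrist','w3'); s=manip.state();print(s['tool_pos'],s['time'])
t=grab('top','top1')['image']
a=cv2.resize(d['image'][120:300,255:375],None,fx=3,fy=3,interpolation=2)
b=cv2.resize(t[165:285,370:500],None,fx=3,fy=3,interpolation=2)
b=cv2.copyMakeBorder(b,0,a.shape[0]-b.shape[0],0,0,0)
cv2.imwrite('pics/c4.png',np.hstack([a,b]))
E
```

```text
[0.44526517 0.37494969 0.25002617] 9.975
```

View pics/c4.png

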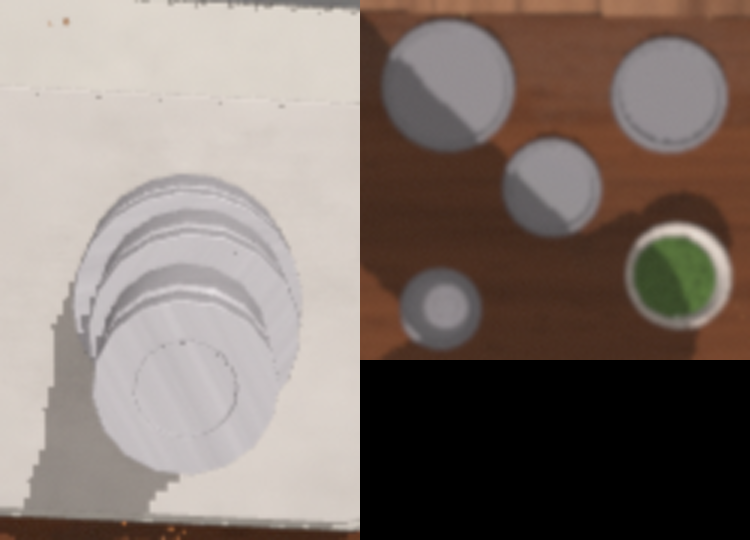

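The tiny weight sits well inside its holder. The small weight's top is at about (316.8,248.2).

```bash
python3 - <<'E'
from h import *
print(pt('w3',316.8,248.2,.153))
print(px('top1',[.460,-.064,.04]), 370+(445.5-360)/3-.5,165+307.5/3-.5)
E
```

```text
[0.44157125 0.3766296  0.153     ]
[398.46564087 267.13526058] 398.0 267.0
```

Request:
{"fn": "servo_tool", "kwargs": {"moves": [[[3.5,1.5,19,0,0,0,68],[0,0,19,0,0,0,68],[0,0,19,0,0,0,68],[0,0,19,0,0,0,68],[0,0,19,0,0,0,68],[0,0,19,0,0,0,68],[0,0,0,0,0,0,68],[0,0,0,0,0,0,30],[0,0,0,0,0,0,30],[0,0,0,0,0,0,30],[0,0,0,0,0,0,30],[0,0,0,0,0,0,30]]]}}

```text
time: 11.52
tool_pos: [0.4426, 0.3777, 0.1377]
tool_rot: [0.001, 0.0, 1.0, 0.001]
contact_force: [0.5, 0.2, 5.4]
gripper_width: 0.474
grasp_force: 60.9
```

Request:
{"fn": "servo_tool", "kwargs": {"moves": [[[0,0,-12,0,0,0,30],[0,0,-45,0,0,0,30],[0,0,-45,0,0,0,30],[0,-19,0,0,0,0,30],[-10,-50,0,0,0,0,30],[-10,-50,0,0,0,0,30],[-10,-50,0,0,0,0,30],[-10,-50,0,0,0,0,30],[-10,-50,0,0,0,0,30],[-10,-50,0,0,0,0,30],[-10,-50,0,0,0,0,30],[-10,-50,0,0,0,0,30]]]}}

```text
time: 13.02
tool_pos: [0.5201, -0.0437, 0.2359]
tool_rot: [-0.002, 0.0, 1.0, 0.0]
contact_force: [1.4, -0.3, -2.5]
gripper_width: 0.47
grasp_force: 61.1
```

Request:
{"fn": "servo_tool", "kwargs": {"moves": [[[-10,-50,0,0,0,0,30],[-12,-50,0,0,0,0,30],[0,0,0,0,0,0,30],[0,0,0,0,0,0,30]]]}}

```text
time: 13.52
tool_pos: [0.5424, -0.1415, 0.2364]
tool_rot: [-0.002, 0.0, 1.0, 0.001]
contact_force: [0.4, -0.7, -1.1]
gripper_width: 0.47
grasp_force: 61.3
```

```bash
python3 - <<'E'
from h import *
d=grab('wrist','w4'); s=manip.state();print(s['tool_pos'],s['gripper_width'],s['contact_force'])
E
```

```text
[ 0.54262174 -0.1410117   0.23679969] 0.4756814758521526 [ 0.22266004  0.34344953 -2.20620542]
```

View pics/w4.png

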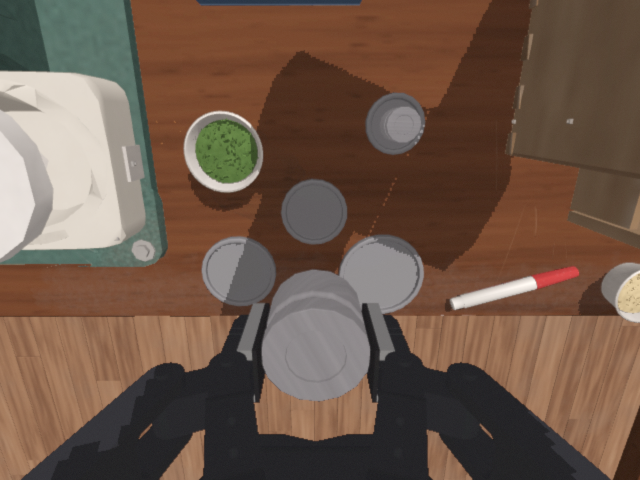

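The small weight is held upright. The small holder is at (314,211.5), medium at (238.5,271.5) and large at (381.5,273).

```bash
python3 - <<'E'
from h import *
for n,u,v in(('S',314,211.5),('M',238.5,271.5),('L',381.5,273)): print(n,pt('w4',u,v,.009))
E
```

```text
S [ 0.54497842 -0.14223503  0.009     ]
M [ 0.61114538 -0.2236444   0.009     ]
L [ 0.61298014 -0.06945845  0.009     ]
```

Request:
{"fn": "servo_tool", "kwargs": {"moves": [[[-3.5,-0.5,28,0,0,0,30],[0,0,28,0,0,0,30],[0,0,28,0,0,0,30],[0,0,28,0,0,0,30],[0,0,28,0,0,0,30],[0,0,28,0,0,0,30],[0,0,28,0,0,0,30],[0,0,6,0,0,0,30],[0,0,4,0,0,0,30],[0,0,3,0,0,0,30],[0,0,0,0,0,0,30],[0,0,0,0,0,0,30]]]}}

```text
time: 15.08
tool_pos: [0.5476, -0.1426, 0.03]
tool_rot: [0.001, 0.0, 1.0, -0.0]
contact_force: [-0.9, 0.2, -2.3]
gripper_width: 0.471
grasp_force: 61.3
```

Request:
{"fn": "servo_tool", "kwargs": {"moves": [[[0,0,1.5,0,0,0,30],[0,0,0,0,0,0,30],[0,0,0,0,0,0,30]]]}}

```text
time: 15.45
tool_pos: [0.5471, -0.1424, 0.0278]
tool_rot: [-0.0, 0.0, 1.0, 0.0]
contact_force: [0.4, -0.2, -1.5]
gripper_width: 0.478
grasp_force: 61.3
```

Request:
{"fn": "servo_tool", "kwargs": {"moves": [[[0,0,1,0,0,0,30],[0,0,0,0,0,0,30],[0,0,0,0,0,0,30]]]}}

```text
time: 15.82
tool_pos: [0.5472, -0.1423, 0.0268]
tool_rot: [-0.0, 0.0, 1.0, 0.0]
contact_force: [0.4, 0.0, -1.7]
gripper_width: 0.473
grasp_force: 61.3
```

Request:
{"fn": "servo_tool", "kwargs": {"moves": [[[0.5,0,1,0,0,0,30],[0,0,0,0,0,0,30],[0,0,0,0,0,0,30]]]}}

```text
time: 16.2
tool_pos: [0.5467, -0.1424, 0.0258]
tool_rot: [-0.0, 0.0, 1.0, -0.0]
contact_force: [-0.4, 0.1, -2.4]
gripper_width: 0.473
grasp_force: 61.3
```

Request:
{"fn": "servo_tool", "kwargs": {"moves": [[[0,0,1,0,0,0,30],[0,0,0,0,0,0,30],[0,0,0,0,0,0,30]]]}}

```text
time: 16.58
tool_pos: [0.5468, -0.1424, 0.0251]
tool_rot: [0.0, 0.0, 1.0, -0.0]
contact_force: [-1.1, 0.8, 2.6]
gripper_width: 0.469
grasp_force: 61.9
```

Request:
{"fn": "servo_tool", "kwargs": {"moves": [[[0,0,0,0,0,0,58],[0,0,0,0,0,0,58],[0,0,0,0,0,0,58],[0,0,-25,0,0,0,58],[0,0,-50,0,0,0,60],[0,0,-50,0,0,0,60],[0,0,-50,0,0,0,85],[0,0,-38,0,0,0,85],[10,50,0,0,0,0,85],[10,50,0,0,0,0,85],[10,50,0,0,0,0,85],[10,50,0,0,0,0,85]]]}}

```text
time: 18.08
tool_pos: [0.5062, 0.0591, 0.2379]
tool_rot: [0.0, 0.0, 1.0, 0.0]
contact_force: [0.6, 0.3, 0.4]
gripper_width: 0.995
grasp_force: 0.0
```

Request:
{"fn": "servo_tool", "kwargs": {"moves": [[[10,50,0,0,0,0,85],[10,50,0,0,0,0,85],[10,50,0,0,0,0,85],[10,50,0,0,0,0,85],[12,60,0,0,0,0,85],[12,58,0,0,0,0,85],[0,0,0,0,0,0,85],[0,0,0,0,0,0,85]]]}}

```text
time: 19.08
tool_pos: [0.4426, 0.3755, 0.2375]
tool_rot: [-0.0, -0.0, 1.0, -0.0]
contact_force: [0.4, -0.4, -0.3]
gripper_width: 0.992
grasp_force: 0.0
```

```bash
python3 - <<'E'
from h import *
d=grab('wrist','w5'); s=manip.state();print(s['tool_pos'],s['time'])
t=grab('top','top2')['image']
a=cv2.resize(d['image'][100:280,250:380],None,fx=3,fy=3,interpolation=2)
b=cv2.resize(t[165:285,370:500],None,fx=3,fy=3,interpolation=2)
b=cv2.copyMakeBorder(b,0,a.shape[0]-b.shape[0],0,0,0)
cv2.imwrite('pics/c5.png',np.hstack([a,b]))
E
```

```text
[0.44290384 0.37499615 0.23760955] 19.125
```

View pics/c5.png

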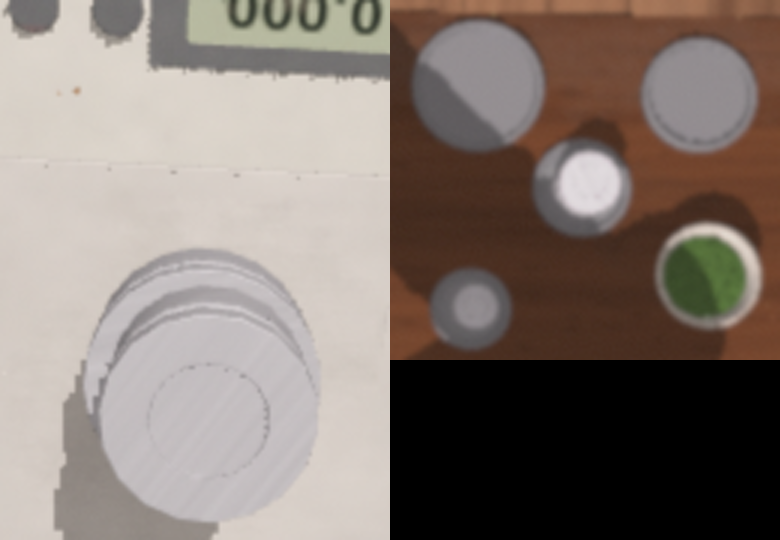

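Small is in its holder, with its top at (436,225.7) in the top view. The medium weight's top is at about (319.5,238.5) in the wrist view.

```bash
python3 - <<'E'
from h import *
print(pt('w5',319.5,238.5,.117), pt('top2',436,225.7,.04))
E
```

```text
[0.44002844 0.37884004 0.117     ] [ 0.54557598 -0.13987032  0.04      ]
```

Request:
{"fn": "servo_tool", "kwargs": {"moves": [[[2.5,3.5,23,0,0,0,80],[0,0,23,0,0,0,80],[0,0,23,0,0,0,80],[0,0,23,0,0,0,80],[0,0,23,0,0,0,80],[0,0,24,0,0,0,80],[0,0,0,0,0,0,80],[0,0,0,0,0,0,42],[0,0,0,0,0,0,42],[0,0,0,0,0,0,42],[0,0,0,0,0,0,42],[0,0,0,0,0,0,42]]]}}

```text
time: 20.68
tool_pos: [0.4416, 0.3796, 0.1009]
tool_rot: [0.002, 0.0, 1.0, 0.001]
contact_force: [0.7, -1.5, 6.0]
gripper_width: 0.615
grasp_force: 64.2
```

Request:
{"fn": "servo_tool", "kwargs": {"moves": [[[0,0,-12,0,0,0,42],[0,0,-40,0,0,0,42],[0,0,-45,0,0,0,42],[0,0,-42,0,0,0,42],[0,-22,0,0,0,0,42],[-14,-50,0,0,0,0,42],[-14,-50,0,0,0,0,42],[-14,-50,0,0,0,0,42],[-14,-50,0,0,0,0,42],[-14,-50,0,0,0,0,42],[-14,-50,0,0,0,0,42],[-14,-50,0,0,0,0,42]]]}}

```text
time: 22.18
tool_pos: [0.5363, 0.005, 0.2346]
tool_rot: [-0.002, 0.0, 1.0, 0.0]
contact_force: [0.3, 0.7, -2.9]
gripper_width: 0.618
grasp_force: 64.1
```

Request:
{"fn": "servo_tool", "kwargs": {"moves": [[[-14,-50,0,0,0,0,42],[-14,-50,0,0,0,0,42],[-14,-50,0,0,0,0,42],[-14,-50,0,0,0,0,42],[-16,-30,0,0,0,0,42],[0,0,0,0,0,0,42],[0,0,0,0,0,0,42]]]}}

```text
time: 23.05
tool_pos: [0.6086, -0.2222, 0.2353]
tool_rot: [-0.002, 0.0, 1.0, 0.001]
contact_force: [-0.6, 1.3, -3.5]
gripper_width: 0.612
grasp_force: 64.2
```

```bash
python3 - <<'E'
from h import *
d=grab('wrist','w6'); s=manip.state();print(s['tool_pos'],s['gripper_width'],s['contact_force'],s['joint_pos'])
E
```

```text
[ 0.60885351 -0.22189862  0.23598131] 0.6127930763420439 [ 0.1382153   0.46215444 -3.69053329] [-4.64358341e-01  1.13826183e-01  1.56375773e+00  2.76294252e-04
  1.46739019e+00 -2.03544858e+00]
```

View pics/w6.png

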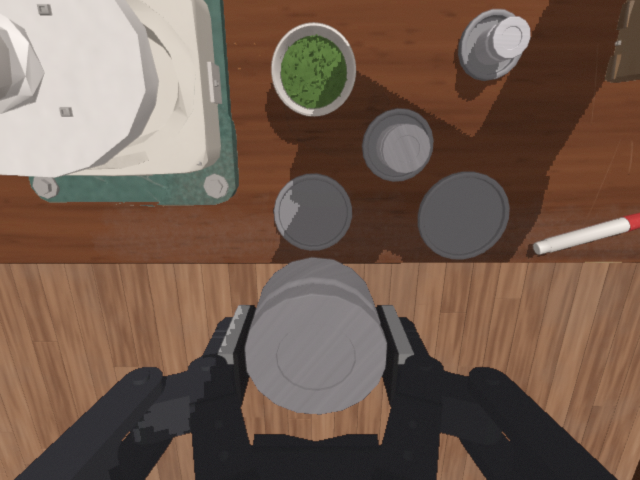

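Medium is held upright over its holder at (313.5,212). The large holder is at (463.5,215).

```bash
python3 - <<'E'
from h import *
for n,u,v in(('M',313.5,212),('L',463.5,215)): print(n,pt('w6',u,v,.009))
E
```

```text
M [ 0.61124307 -0.22330765  0.009     ]
L [ 0.6143709  -0.07049268  0.009     ]
```

Request:
{"fn": "servo_tool", "kwargs": {"moves": [[[-2.5,-0.5,28,0,0,0,42],[0,0,28,0,0,0,42],[0,0,28,0,0,0,42],[0,0,28,0,0,0,42],[0,0,28,0,0,0,42],[0,0,28,0,0,0,42],[0,0,28,0,0,0,42],[0,0,6,0,0,0,42],[0,0,4,0,0,0,42],[0,0,3,0,0,0,42],[0,0,0,0,0,0,42],[0,0,0,0,0,0,42]]]}}

```text
time: 24.6
tool_pos: [0.6131, -0.2236, 0.0296]
tool_rot: [0.001, 0.0, 1.0, -0.0]
contact_force: [-0.2, 0.9, -4.2]
gripper_width: 0.613
grasp_force: 64.3
```

Request:
{"fn": "servo_tool", "kwargs": {"moves": [[[0,0,2,0,0,0,42],[0,0,0,0,0,0,42],[0,0,0,0,0,0,42]]]}}

```text
time: 24.98
tool_pos: [0.6126, -0.2234, 0.0267]
tool_rot: [-0.0, 0.0, 1.0, 0.0]
contact_force: [0.4, 0.0, -2.8]
gripper_width: 0.616
grasp_force: 64.3
```

Request:
{"fn": "servo_tool", "kwargs": {"moves": [[[0,0,1,0,0,0,42],[0,0,0,0,0,0,42],[0,0,0,0,0,0,42]]]}}

```text
time: 25.35
tool_pos: [0.6127, -0.2233, 0.0258]
tool_rot: [-0.0, 0.0, 1.0, 0.0]
contact_force: [-0.6, 0.5, -4.1]
gripper_width: 0.614
grasp_force: 64.3
```

Request:
{"fn": "servo_tool", "kwargs": {"moves": [[[0,0,1,0,0,0,42],[0,0,0,0,0,0,42],[0,0,0,0,0,0,42]]]}}

```text
time: 25.72
tool_pos: [0.6126, -0.2233, 0.0248]
tool_rot: [-0.0, 0.0, 1.0, 0.0]
contact_force: [0.0, 0.6, -2.7]
gripper_width: 0.615
grasp_force: 64.3
```

Request:
{"fn": "servo_tool", "kwargs": {"moves": [[[0,0,1,0,0,0,42],[0,0,0,0,0,0,42],[0,0,0,0,0,0,42]]]}}

```text
time: 26.1
tool_pos: [0.6128, -0.2235, 0.0244]
tool_rot: [0.0, 0.0, 1.0, -0.0]
contact_force: [-3.0, 0.9, 1.7]
gripper_width: 0.614
grasp_force: 64.9
```

Request:
{"fn": "servo_tool", "kwargs": {"moves": [[[0,0,0.5,0,0,0,42],[0,0,0,0,0,0,42],[0,0,0,0,0,0,42]]]}}

```text
time: 26.48
tool_pos: [0.6128, -0.2234, 0.0244]
tool_rot: [-0.0, 0.0, 1.0, -0.0]
contact_force: [-4.7, 0.9, 6.3]
gripper_width: 0.61
grasp_force: 65.1
```

Request:
{"fn": "servo_tool", "kwargs": {"moves": [[[0,0,0,0,0,0,68],[0,0,0,0,0,0,68],[0,0,0,0,0,0,68],[0,0,-25,0,0,0,68],[0,0,-50,0,0,0,68],[0,0,-50,0,0,0,85],[0,0,-50,0,0,0,85],[0,0,-40,0,0,0,85],[14,50,0,0,0,0,85],[14,50,0,0,0,0,85],[14,50,0,0,0,0,85],[14,50,0,0,0,0,85]]]}}

```text
time: 27.98
tool_pos: [0.5562, -0.0219, 0.2383]
tool_rot: [0.0, 0.0, 1.0, 0.0]
contact_force: [1.6, 0.2, -0.7]
gripper_width: 0.993
grasp_force: 0.0
```

Request:
{"fn": "servo_tool", "kwargs": {"moves": [[[14,50,0,0,0,0,85],[14,50,0,0,0,0,85],[14,50,0,0,0,0,85],[14,50,0,0,0,0,85],[14,50,0,0,0,0,85],[14,50,0,0,0,0,85],[14,50,0,0,0,0,85],[16,52,0,0,0,0,85],[0,0,0,0,0,0,85],[0,0,0,0,0,0,85]]]}}

```text
time: 29.22
tool_pos: [0.4427, 0.3785, 0.2381]
tool_rot: [0.0, -0.0, 1.0, -0.0]
contact_force: [0.1, -0.1, 0.4]
gripper_width: 0.999
grasp_force: 0.0
```

```bash
python3 - <<'E'
from h import *
d=grab('wrist','w7'); s=manip.state();print(s['tool_pos'],s['time'])
t=grab('top','top3')['image']
a=cv2.resize(d['image'][100:280,250:380],None,fx=3,fy=3,interpolation=2)
b=cv2.resize(t[165:285,370:500],None,fx=3,fy=3,interpolation=2)
b=cv2.copyMakeBorder(b,0,a.shape[0]-b.shape[0],0,0,0)
cv2.imwrite('pics/c6.png',np.hstack([a,b]))
E
```

```text
[0.44302996 0.37798138 0.23814169] 29.275
```

View pics/c6.png

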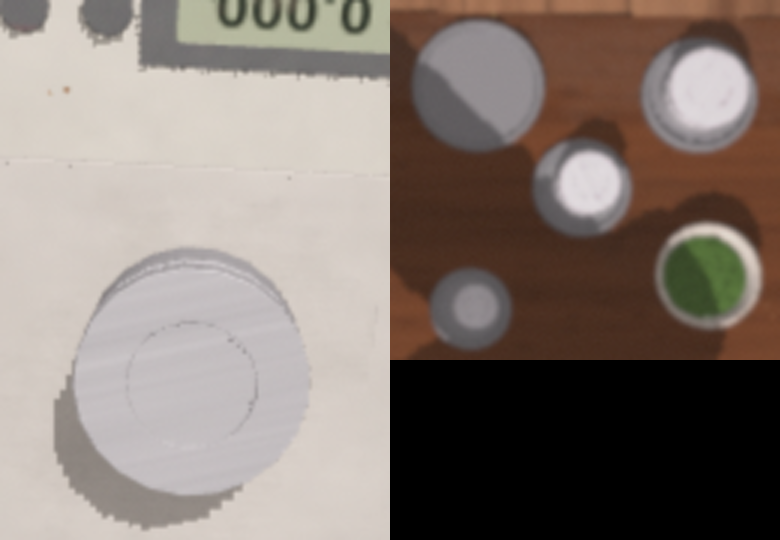

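```bash
python3 - <<'E'
from h import *
print(pt('w7',313.5,226.5,.081), pt('top3',475.3,193.7,.04))
E
```

```text
[0.44165088 0.37716417 0.081     ] [ 0.61256158 -0.22000578  0.04      ]
```

Request:
{"fn": "servo_tool", "kwargs": {"moves": [[[1,-1,29,0,0,0,85],[0,0,29,0,0,0,85],[0,0,29,0,0,0,85],[0,0,29,0,0,0,85],[0,0,29,0,0,0,85],[0,0,20,0,0,0,85],[0,0,11,0,0,0,85],[0,0,0,0,0,0,85],[0,0,0,0,0,0,54],[0,0,0,0,0,0,54],[0,0,0,0,0,0,54],[0,0,0,0,0,0,54]]]}}

```text
time: 30.82
tool_pos: [0.443, 0.3784, 0.0642]
tool_rot: [0.001, -0.0, 1.0, 0.001]
contact_force: [0.5, -0.1, 6.0]
gripper_width: 0.753
grasp_force: 68.2
```

Request:
{"fn": "servo_tool", "kwargs": {"moves": [[[0,0,-10,0,0,0,54],[0,0,-30,0,0,0,54],[0,0,-45,0,0,0,54],[0,0,-45,0,0,0,54],[0,0,-45,0,0,0,54],[0,-20,0,0,0,0,54],[-18,-45,0,0,0,0,54],[-18,-45,0,0,0,0,54],[-18,-45,0,0,0,0,54],[-18,-45,0,0,0,0,54],[-18,-45,0,0,0,0,54],[-18,-45,0,0,0,0,54]]]}}

```text
time: 32.33
tool_pos: [0.5478, 0.0854, 0.2335]
tool_rot: [-0.003, 0.0, 1.0, -0.0]
contact_force: [0.8, 0.5, -4.3]
gripper_width: 0.752
grasp_force: 68.1
```

Request:
{"fn": "servo_tool", "kwargs": {"moves": [[[-18,-45,0,0,0,0,54],[-18,-45,0,0,0,0,54],[-18,-45,0,0,0,0,54],[-10,-22,0,0,0,0,54],[0,0,0,0,0,0,54],[0,0,0,0,0,0,54]]]}}

```text
time: 33.08
tool_pos: [0.6126, -0.0685, 0.2357]
tool_rot: [-0.001, -0.0, 1.0, 0.001]
contact_force: [-0.2, 0.3, -5.1]
gripper_width: 0.748
grasp_force: 68.1
```

```bash
python3 - <<'E'
from h import *
d=grab('wrist','w8'); s=manip.state();print(s['tool_pos'],s['gripper_width'],s['contact_force'])
E
```

```text
[ 0.61282196 -0.06824798  0.23620263] 0.7484880251545528 [ 0.67110623  0.79001354 -4.13027291]
```

View pics/w8.png

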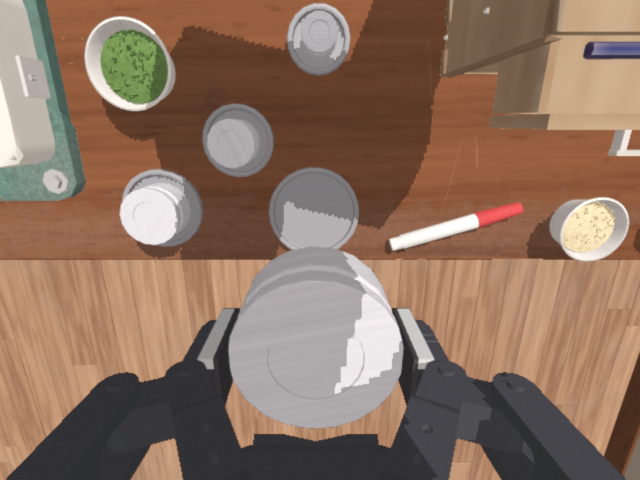

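Large is held upright, and its holder centre is at about (314,211), nearly below. Lowering now.

Request:
{"fn": "servo_tool", "kwargs": {"moves": [[[-2,-0.5,28,0,0,0,54],[0,0,28,0,0,0,54],[0,0,28,0,0,0,54],[0,0,28,0,0,0,54],[0,0,28,0,0,0,54],[0,0,28,0,0,0,54],[0,0,28,0,0,0,54],[0,0,6,0,0,0,54],[0,0,4,0,0,0,54],[0,0,3,0,0,0,54],[0,0,0,0,0,0,54],[0,0,0,0,0,0,54]]]}}

```text
time: 34.62
tool_pos: [0.6162, -0.07, 0.0291]
tool_rot: [0.001, 0.0, 1.0, -0.0]
contact_force: [-0.6, -1.3, -5.2]
gripper_width: 0.749
grasp_force: 68.2
```

Request:
{"fn": "servo_tool", "kwargs": {"moves": [[[0,0,2,0,0,0,54],[0,0,0,0,0,0,54],[0,0,0,0,0,0,54]]]}}

```text
time: 35.0
tool_pos: [0.6156, -0.0699, 0.0262]
tool_rot: [-0.0, 0.0, 1.0, 0.0]
contact_force: [-0.3, -0.3, -5.4]
gripper_width: 0.754
grasp_force: 68.2
```

Request:
{"fn": "servo_tool", "kwargs": {"moves": [[[0,0,1,0,0,0,54],[0,0,0,0,0,0,54],[0,0,0,0,0,0,54]]]}}

```text
time: 35.38
tool_pos: [0.6157, -0.0699, 0.0253]
tool_rot: [-0.0, 0.0, 1.0, -0.0]
contact_force: [0.4, 0.0, -4.8]
gripper_width: 0.756
grasp_force: 68.2
```

Request:
{"fn": "servo_tool", "kwargs": {"moves": [[[0,0,1,0,0,0,54],[0,0,0,0,0,0,54],[0,0,0,0,0,0,54]]]}}

```text
time: 35.75
tool_pos: [0.6157, -0.0698, 0.0243]
tool_rot: [-0.0, 0.0, 1.0, 0.0]
contact_force: [-0.1, -0.4, -4.6]
gripper_width: 0.754
grasp_force: 68.2
```

Request:
{"fn": "servo_tool", "kwargs": {"moves": [[[0,0,1,0,0,0,54],[0,0,0,0,0,0,54],[0,0,0,0,0,0,54]]]}}

```text
time: 36.12
tool_pos: [0.6158, -0.0699, 0.0237]
tool_rot: [0.0, 0.0, 1.0, -0.0]
contact_force: [-1.7, 1.3, -0.8]
gripper_width: 0.754
grasp_force: 68.8
```

Contact has begun, so I'll go down another 0.5 mm, release, and rise clear.

Request:
{"fn": "servo_tool", "kwargs": {"moves": [[[0,0,0.5,0,0,0,54],[0,0,0,0,0,0,54],[0,0,0,0,0,0,80],[0,0,0,0,0,0,80],[0,0,0,0,0,0,80],[0,0,-20,0,0,0,80],[0,0,-45,0,0,0,80],[0,0,-50,0,0,0,80],[0,0,-50,0,0,0,80],[0,0,-50,0,0,0,80],[0,40,0,0,0,0,80],[0,40,0,0,0,0,80]]]}}

```text
time: 37.62
tool_pos: [0.6164, 0.0106, 0.2411]
tool_rot: [0.002, 0.001, 1.0, -0.0]
contact_force: [-0.1, -0.2, -0.0]
gripper_width: 0.934
grasp_force: 0.0
```

Request:
{"fn": "servo_tool", "kwargs": {"moves": [[[10,50,0,0,0,0,80],[10,50,0,0,0,0,80],[0,0,0,0,0,0,80],[0,0,0,0,0,0,80]]]}}

```text
time: 38.12
tool_pos: [0.596, 0.1099, 0.239]
tool_rot: [0.001, -0.0, 1.0, -0.0]
contact_force: [0.0, 0.0, -1.1]
gripper_width: 0.937
grasp_force: 0.0
```

```bash
python3 - <<'E'
from h import *
t=grab('top','top4')['image']
cv2.imwrite('pics/c7.png',cv2.resize(t[165:285,370:500],None,fx=4,fy=4,interpolation=2))
for n,p in(('L',(.6145,-.0695)),('M',(.6115,-.2226)),('S',(.5452,-.1416)),('T',(.46,-.0645))):
    u=px('top4',[*p,.04]); print(n,(u-[370,165]+.5)*4-.5)
print(manip.state()['tool_pos'])
E
```

```text
L [127.76816645 108.22836246]
M [427.80223586 118.43242889]
S [268.90435403 245.08674977]
T [116.35085404 410.05699006]
[0.59605945 0.10934028 0.23869298]
```

View pics/c7.png

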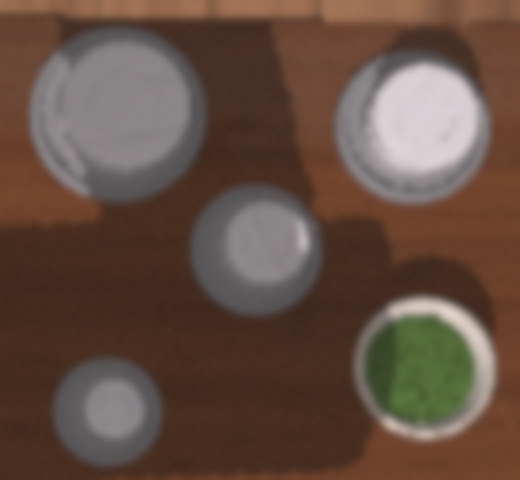

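All four weight tops are within about 2 mm of where they should be. Handing in.

```bash
python3 -c "
from plant import manip
print(manip.job_done())"
```

```text
the job is handed in; nothing more can be done
None
```

All four weights are standing upright in their own holders, centred to within about 2 mm by the last top-camera view, released, and the job is handed in; the hand-in call returned no verdict.

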